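# Press the stuck plug out of the gluing fixture with the drift

### The arm

A 6-joint arm with a two-finger parallel gripper is mounted at the origin on the work surface. World frame = base frame: x ahead of the robot, y to its left, z up, the work surface at z = 0. Lengths are in m, angles in rad, forces in N, time in s.
With the tool pointing down it reaches from about 0.3 to 0.875 m from the base axis. Payload 4.2 kg.
Tool frame: the origin (TCP) lies at the very end of the fingers, on their centre line; the grasp point (between the pads) lies 19 mm behind it; z points along the fingers, y is the line along which they close (so a half turn about z gives the same grasp; the last joint's range is limited). The gripper opens to 85 mm and grips with 20 to 120 N. Pads are 22 mm wide; open, the fingers measure 114 mm over their backs; the gripper's body (76 mm by 85 mm) begins 54 mm behind the grasp point. The pads swing forward as they close: fully open they stand 13 mm farther back than shut.
Start: joints at [1.103, 0.32, 1.565, -0, 1.257, -0.02], TCP at [0.249, 0.518, 0.231] pointing down, gripper open.
Joint ranges: [-3.11, 3.11], [-0.84, 2.01], [0.21, 2.61], [-1.34, 4.49], [0.05, 2.63], [-2.56, 2.56]. Speed limits (rad/s): [2.57, 2.57, 3.14, 3.14, 3.14, 3.14].

### API

Orientations are given as a unit quaternion [x, y, z, w].
In Python, from station import telemetry, eyes, bot gives the robot as it stands. The module is installed in compiled form; this text tells all that it offers.
- The arm moves only by the shell command python3 -m inch 'ROWS' [FORCE]. ROWS is text: rows parted by semicolons, each of 7 numbers parted by spaces: the opening in per cent of the stroke, from 0 (shut) to 100 (fully open), then the shift along the tool's x, y, z in m, then the turn, a rotation vector about the tool's x, y, z in degrees. In form: hand dx dy dz rx ry rz; .... A call has 1 to 5 rows; each row shifts and turns the commanded pose from where the row before left it, along the tool's axes as they then stand; what a row does not reach is not made up. A row lasts 1/10 s, in which the tool goes at most 50 mm and 8.59 degrees, less where a joint would pass 70% of its speed; a pose out of reach is approached as far as the arm can. A call with a gripper value outside its range is refused whole. The fingers move at their own pace and stop on an object; FORCE is the grip in N (left out, the last holds). Time passes only in rows, so rows that do not move let the fingers close. It gives the time, the measured TCP pose, the force, the opening and the grip force at its end, in the units of the state.
- telemetry.read_state(): the state, without advancing time (a new reading comes with each control period).
- eyes.read_camera(name): name is "side" or "top" or "wrist"; returns the picture (420x560x3 uint8, red, green, blue); there is no depth.
- eyes.camera_model(name): a dict with "intrinsics" (3x3 intrinsics, pixels), "k1" (the pictures are not rectified: a ray, as slopes to the right and down, at radius r is drawn at 1 + k1 r^2 times it, then the intrinsics apply), "pose" (4x4, takes a point from camera to world coordinates). Camera axes: x right, y up, looking along -z (the intrinsics and any distortion apply to the point x, -y, -z); pixel columns grow to the right and rows downward; lengths in m; the calibration is good to about 2 mm. A picture is of the moment at which its call begins: read the wrist's pose just before it. camera_model takes no time and is no camera call; for the wrist camera it gives the pose at the moment of the call.
- bot.close_job(): hands the job in; it is judged then, once.
Trained networks look in the newest picture that a camera, given by its name, has taken for a name from the list of things; names that differ only in an ending like _2 or _b are one class to them, and where a whole thing is asked for, a point or a joint stands for the part that bears it (a point fixed in the world has none). Each returns a list of dicts, best first, with "confidence" (0 to 1); they miss things now and then, are a little off and sometimes report something else, mostly with a low value. They report only what shows in the picture. A call takes as long as a camera call. They do not tell look-alikes from the thing itself.
- eyes.recognise(camera, name): "extent" ([centre column, centre row, width, height] in pixels, round what is visible of it).
- eyes.outline_of(camera, name): "region" (420x560 bool, what is visible of it) and "extent" ([centre column, centre row, width, height] in pixels, round what is visible of it).
- eyes.place_of(camera, name): "uv" ([column, row] in pixels: a listed point, or the origin of a listed thing).
The state is a dict: "t": time; "joint_positions": joint angles; "dq": joint speeds; "tau": joint torques, N m; "tcp_pos": TCP position; "tcp_rot": TCP orientation; "wrist_force": force on the tool from outside, world axes, zero at the start; "ft_torque": the same for the moment, N m; "finger_gap": finger opening in m; "gripper_force": force on a finger pad.
Only numpy, scipy, OpenCV 4.12 (cv2) and the standard library are available. Lean on these libraries where they do the work, as an engineer would, in place of code of your own. Each camera call takes 0.05 s, during which the arm holds its last target. There are 200 camera calls.

### The job

The wooden locating plug is stuck in the bore of the gluing fixture. Take the drift (the straight-handled tool with the wide round collar) from the tool rack and press the plug down and out of the bore with it, so that the plug drops into the fixture's tray. Leave the drift standing upright in the bore with its collar resting on the top of the fixture.

Things in the scene. Friction and masses are not known exactly. Their poses are not given: they have to be found in the camera images.
- drift: Drift, upright in a rack hole. Origin: centre of its collar's underside (rests on the rack); z up. Wooden collar 64 mm wide, 10 mm thick; straight round wooden handle 28 mm wide, from 10 to 80 mm above the origin; below, a flat-ended steel rod 20 mm wide, 43 mm long. 0.22 kg. Lifts straight out (45 mm). Beside it: an awl with pear handle and small flange, and a T-handled reamer, not needed.
- drift_tip (a point): Centre of the flat lower end of the drift's rod, 43 mm below the drift's origin.
- rack: Wooden tool rack fixed to the bench: a board 72 mm wide (x) by 256 mm long (y), top 70 mm above the bench, on two legs. Origin: under its centre at bench height. Three 26 mm holes at y = -85, 0 and +85 mm hold the tools in any order; awl and reamer rise up to 60 mm above its top, the reamer's 86 mm T bar lying about along x.
- fixture: Wooden arch fixed to the bench, 120 mm (x) by 150 mm (y) by 97 mm high, open on its x sides. Top plate 35 mm thick (62 to 97 mm above the bench) with a vertical through bore 38 mm wide in its middle; below it a tray, floor 10 mm above the bench, low rim. Origin: under its centre at bench height, z up.
- bore (a point): Centre of the bore's upper mouth, level with the fixture's top face, 97 mm above the bench. The 20 mm rod has 9 mm to spare on every side; the collar is wider than the bore and stops on the top face, the rod's end then 8 mm below the plate's underside.
- plug: Round wooden plug, 36 mm diameter, 30 mm long, 30 g, stuck in the bore with its top 2.5 mm below the fixture's top face. Origin: its centre; z along its axis. It slides down under a steady downward push of about 8 to 16 N and falls into the tray once its top nears the plate's underside (about 30 mm of travel).
Things that resemble listed ones, but are neither listed nor needed, are in the scene too. What is shaped like the drift but blue or yellow is not meant.

How it is judged:
By the outcome, as a careful person would: the job done as asked, in the order asked, and still so for the second after the job is handed in, with the robot touching nothing.
It also fails if it takes over 38 s, if anything falls off the work surface, if the arm or the gripper's body presses on something with over 40 N, if the wrist force passes 120 N, or if a joint passes its speed limit or range.

## Working session

There is one attempt and no reset: what is moved stays moved. The work goes in short steps, Python scripts to look and compute and a shell command to move; the robot and the scene stay as the last step left them, time stands still between calls to the robot, and variables do not carry over. Pictures are saved under pics/ and viewed, at most 10 in all, crops included, and the job is handed in when it is done.

```bash
mkdir -p pics
cat > h.py <<'E'
import numpy as np, cv2
from station import telemetry, eyes, bot
def ray(cam,uv,m=None):
    m=m or eyes.camera_model(cam); K=np.array(m["intrinsics"]);P=np.array(m["pose"])
    p=cv2.undistortPoints(np.array([[uv]],float),K,np.array([m["k1"],0,0,0.]))[0,0]
    d=P[:3,:3]@np.array([p[0],-p[1],-1.]); return P[:3,3],d
def at_z(cam,uv,z,m=None):
    o,d=ray(cam,uv,m); return o+d*(z-o[2])/d[2]
def proj(cam,X,m=None):
    m=m or eyes.camera_model(cam); K=np.array(m["intrinsics"]);P=np.array(m["pose"])
    c=P[:3,:3].T@(np.array(X)-P[:3,3]); x,y=c[0]/-c[2],-c[1]/-c[2]; s=1+m["k1"]*(x*x+y*y)
    return (K@[x*s,y*s,1])[:2]
def shot(cam,f):
    im=eyes.read_camera(cam); cv2.imwrite("pics/"+f,im[:,:,::-1]); return im
E
python3 - <<'E'
from h import *
a=shot("top","a.png");b=shot("side","b.png")
for c in("top","side"):
    for n in("drift","bore","rack","fixture","plug"):
        for r in eyes.place_of(c,n)[:4]:
            print(c,n,np.round(r["uv"]),round(r["confidence"],2),np.round(at_z(c,r["uv"],{"drift":.07,"bore":.097,"plug":.08}.get(n,0)),3))
s=telemetry.read_state();print(s["t"],s["tcp_pos"],s["tcp_rot"],s["finger_gap"])
E
```

```text
top drift [353. 157.] 0.96 [ 0.691 -0.112  0.07 ]
top drift [260. 302.] 0.78 [0.453 0.033 0.07 ]
top drift [324. 228.] 0.66 [ 0.572 -0.065  0.07 ]
top bore [166. 235.] 0.59 [0.551 0.18  0.097]
top rack [368. 243.] 0.84 [ 0.557 -0.152  0.   ]
top fixture [179. 241.] 0.82 [0.552 0.177 0.   ]
top fixture [171. 234.] 0.57 [0.563 0.191 0.   ]
top plug [168. 236.] 0.71 [0.551 0.18  0.08 ]
side drift [288. 185.] 0.79 [ 0.569 -0.067  0.07 ]
side drift [344. 231.] 0.55 [0.455 0.071 0.07 ]
side bore [286. 257.] 0.57 [0.552 0.18  0.097]
side rack [297. 190.] 0.61 [ 0.556 -0.151  0.   ]
side fixture [283. 298.] 0.62 [0.556 0.182 0.   ]
side fixture [285. 186.] 0.57 [ 0.584 -0.164  0.   ]
side plug [285. 266.] 0.66 [0.553 0.185 0.08 ]
0.6 [0.2489558  0.51829876 0.23135624] [2.22008827e-01 9.75044654e-01 4.78767664e-05 1.95066286e-05] 0.08525020022408526
```

View pics/a.png

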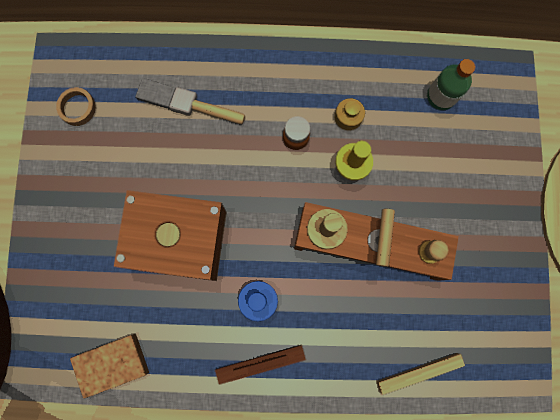

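View pics/b.png

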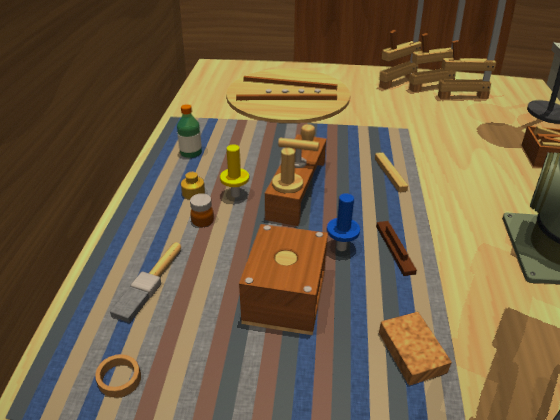

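Top view: the wooden drift is at (327,228) in the rack, with a wide collar and straight handle. Look-alikes are the yellow one (353,160), the blue one (258,300), the awl (435,250; small flange) and the reamer T bar (385,237). The fixture's bore is at (167,235). The side view agrees, with the drift at (288,180) and the bore at (286,257). I choose the wooden one at the rack's left end and will check it in a crop.

```bash
python3 - <<'E'
from h import *
a=cv2.imread("pics/a.png")[190:290,285:470];b=cv2.imread("pics/b.png")[110:230,240:380]
cv2.imwrite("pics/c.png",np.hstack([cv2.resize(a,(400,400)),cv2.resize(b,(400,400))]))
E
python3 -m inch '60 0 0 0 0 0 8.1;60 0 0 0 0 0 8.1;60 0 0 0 0 0 8.1;60 0 0 0 0 0 8.1;60 0 0 0 0 0 8.1'
```

```text
t: 1.1
tcp_pos: [0.249, 0.5183, 0.2313]
tcp_rot: [0.548, 0.836, 0.0, -0.0]
wrist_force: [-0.1, -0.4, 0.6]
finger_gap: 0.0512
gripper_force: 0.0
```

View pics/c.png

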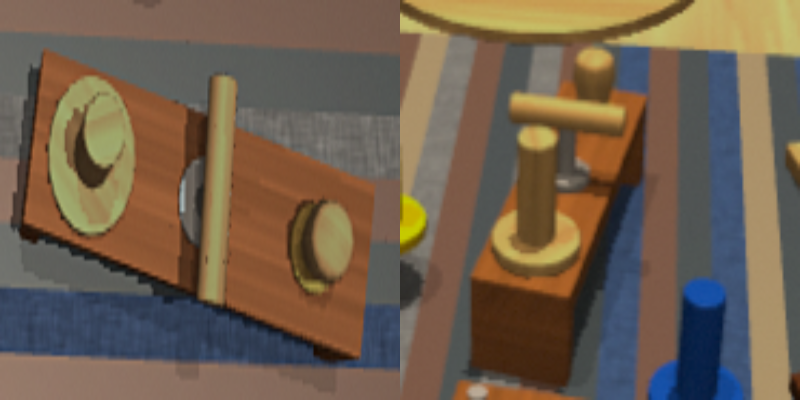

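```bash
python3 -m inch '60 0 0 0 0 0 8.1;60 0 0 0 0 0 8.1;60 0 0 0 0 0 8.1;60 0 0 0 0 0 8.1' >/dev/null;  python3 -m inch '60 -0.037 0.029 0 0 0 0;60 -0.037 0.029 0 0 0 0;60 -0.037 0.029 0 0 0 0;60 -0.037 0.029 0 0 0 0;60 -0.037 0.029 0 0 0 0'; python3 -m inch '60 -0.037 0.029 0 0 0 0;60 -0.037 0.029 0 0 0 0;60 -0.037 0.029 0 0 0 0;60 -0.037 0.029 0 0 0 0;60 -0.037 0.029 0 0 0 0'
```

```text
t: 2.0
tcp_pos: [0.3654, 0.3122, 0.2315]
tcp_rot: [0.758, 0.653, 0.0, 0.0]
wrist_force: [0.6, -0.6, 0.3]
finger_gap: 0.0512
gripper_force: 0.0
t: 2.5
tcp_pos: [0.4814, 0.1075, 0.2316]
tcp_rot: [0.758, 0.652, 0.0, 0.0]
wrist_force: [0.7, 1.4, 0.0]
finger_gap: 0.051
gripper_force: 0.0
```

The crop shows the left tool with a wide wooden collar and straight handle, so it is the drift. The awl on the right has a pear knob, and the reamer's T bar is between them. Next, a wrist look from here.

Run:
```python
from h import *
m=eyes.camera_model("wrist");print(np.round(m["pose"],3))
shot("wrist","d.png")
for n in("drift","bore"):
    for r in eyes.place_of("wrist",n)[:4]: print(n,np.round(r["uv"]),r["confidence"],np.round(at_z("wrist",r["uv"],.07 if n=="drift" else .097,m),4))
# handle-top expected
for z in(.08,.15): print(z,proj("wrist",[.571,-.066,z],m),proj("top",[.571,-.066,z]))
```

```text
[[ 0.989  0.142  0.043  0.492]
 [-0.149  0.944  0.294  0.183]
 [ 0.001 -0.297  0.955  0.374]
 [ 0.     0.     0.     1.   ]]
drift [266. 255.] 0.66 [0.4604 0.0478 0.07  ]
0.08 [383.09744267 340.35385319] [324.67772245 227.99469886]
0.15 [408.36024192 394.08022867] [330.17801065 221.80797479]
```

View pics/d.png

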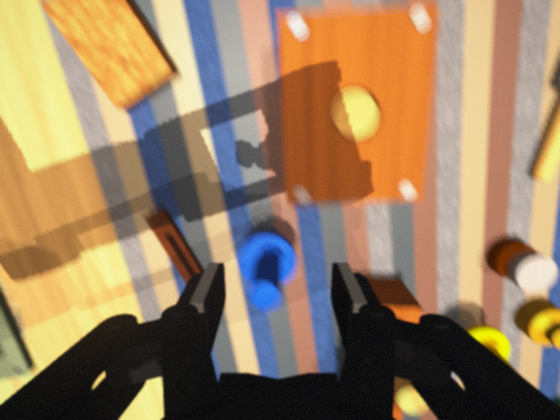

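The wrist view shows the bore and plug at (355,112), the blue decoy at (266,255), and the drift's handle top at about (408,398), where 0.571,-0.066 predicted it. Moving over it.

```bash
python3 - <<'E'
from h import *
print(np.round(proj("wrist",telemetry.read_state()["tcp_pos"]),0), at_z("wrist",[355,112],.0945))
print([at_z("top",[x,y],.097) for x,y in ((167,235),)])
E
python3 -m inch '60 -0.0395 0.0286 0 0 0 0;60 -0.0395 0.0286 0 0 0 0;60 -0.0395 0.0286 0 0 0 0;60 -0.0395 0.0286 0 0 0 0;60 0 0 0.03 0 0 0'
python3 - <<'E'
from h import *
m=eyes.camera_model("wrist");s=telemetry.read_state()["tcp_pos"];print(s)
shot("wrist","e.png")
for r in eyes.place_of("wrist","drift")[:4]: print(np.round(r["uv"]),r["confidence"],np.round(at_z("wrist",r["uv"],.07,m),4))
for z in(.07,.15): print(z,proj("wrist",[.571,-.066,z],m),proj("wrist",[s[0],s[1],z],m))
E
```

```text
[278. 276.] [0.55656329 0.17474697 0.0945    ]
[array([0.55058686, 0.17831546, 0.097     ])]
t: 3.15
tcp_pos: [0.5753, -0.0676, 0.2044]
tcp_rot: [0.759, 0.651, 0.003, 0.005]
wrist_force: [0.7, 1.1, 0.0]
finger_gap: 0.0509
gripper_force: 0.0
[ 0.57532364 -0.0675979   0.20439058]
[274. 208.] 0.78 [ 0.5724 -0.0707  0.07  ]
[400. 226.] 0.59 [ 0.6838 -0.1062  0.07  ]
[126. 103.] 0.55 [0.4681 0.0346 0.07  ]
0.07 [271.22974542 202.98804196] [276.28992962 203.9700364 ]
0.15 [270.22290012 235.1095528 ] [277.11642256 236.39731906]
```

View pics/e.png

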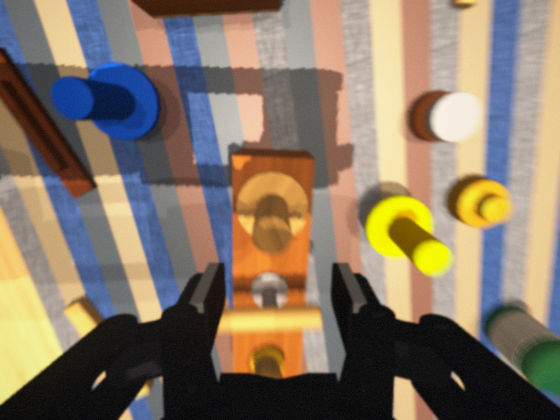

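The drift's collar is at (273,208) and its handle top at (272,236), almost exactly under the TCP (277,236). Descend and grip.

```bash
python3 -m inch '60 -0.001 -0.003 0.026 0 0 0;60 0 0 0.026 0 0 0;60 0 0 0.026 0 0 0;60 0 0 0.025 0 0 0;60 0 0 0 0 0 0'
python3 -m inch '0 0 0 0 0 0 0;0 0 0 0 0 0 0;0 0 0 0 0 0 0;0 0 0 0 0 0 0;0 0 0 0 0 0 0' 100
python3 -m inch '0 0 0 0 0 0 0;0 0 0 0 0 0 0'
```

```text
t: 3.75
tcp_pos: [0.5647, -0.0622, 0.0962]
tcp_rot: [0.757, 0.653, -0.002, -0.003]
wrist_force: [-0.8, 0.1, 1.3]
finger_gap: 0.0513
gripper_force: 0.0
t: 4.25
tcp_pos: [0.5695, -0.0641, 0.1007]
tcp_rot: [0.758, 0.652, 0.003, 0.002]
wrist_force: [3.5, 2.9, 7.6]
finger_gap: 0.026
gripper_force: 98.0
t: 4.45
tcp_pos: [0.5695, -0.0641, 0.1007]
tcp_rot: [0.758, 0.652, 0.003, 0.002]
wrist_force: [3.6, 3.9, 6.9]
finger_gap: 0.0262
gripper_force: 98.0
```

```bash
python3 -m inch '0 0 0 -0.02 0 0 0;0 0 0 -0.02 0 0 0;0 0 0 -0.02 0 0 0;0 0 0 -0.02 0 0 0;0 0 0 -0.02 0 0 0'
python3 -m inch '0 0 0 0 0 0 0;0 0 0 0 0 0 0;0 0 0 0 0 0 0'
python3 - <<'E'
from h import *
s=telemetry.read_state();print(s["tcp_pos"],s["tcp_rot"])
im=shot("side","f.png");cv2.imwrite("pics/f.png",cv2.resize(im[90:330,190:390,::-1],(500,600)))
# bore by the fixture top's bolts not needed: plug outline centres
for c in("side","top"):
    for r in eyes.place_of(c,"bore")[:2]: print(c,r["uv"],r["confidence"],at_z(c,r["uv"],.097))
    im=eyes.read_camera(c)
    for r in eyes.outline_of(c,"plug")[:2]:
        v,u=np.nonzero(r["region"]); print(c,u.mean(),v.mean(),r["extent"],r["confidence"],at_z(c,[u.mean(),v.mean()],.0945))
E
```

```text
t: 4.95
tcp_pos: [0.5658, -0.0646, 0.1987]
tcp_rot: [0.758, 0.652, -0.001, -0.001]
wrist_force: [0.7, 0.4, -2.4]
finger_gap: 0.0259
gripper_force: 100.4
t: 5.25
tcp_pos: [0.5659, -0.0645, 0.1967]
tcp_rot: [0.758, 0.652, -0.001, -0.001]
wrist_force: [-0.1, -0.4, -2.6]
finger_gap: 0.0259
gripper_force: 100.7
[ 0.56593497 -0.06445191  0.19672004] [ 0.75791323  0.65235296 -0.00118595 -0.00132094]
side 286.2332015810277 257.45849802371544 [288.9, 257.9, 19.6, 12.4] 0.68 [0.55173647 0.17852675 0.0945    ]
top [166.1, 235.0] 0.59 [0.55054286 0.1797073  0.097     ]
top 167.8235294117647 234.03580562659846 [168.5, 233.1, 23.0, 20.9] 0.66 [0.55239036 0.17765123 0.0945    ]
```

View pics/f.png

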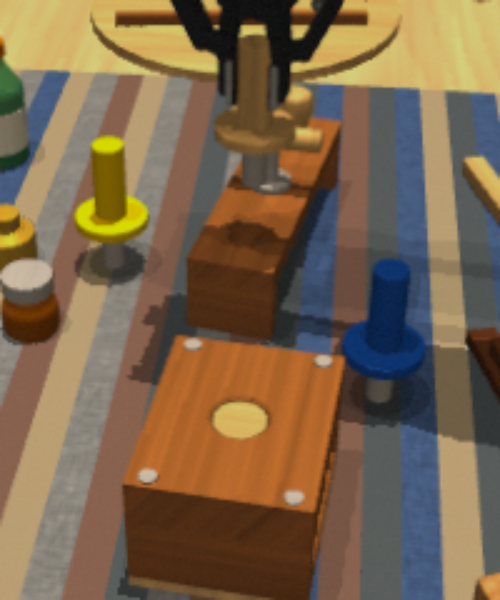

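The drift is held upright and clear of the rack. The plug top is at (240,420) in the crop, and both cameras put the bore at (0.552, 0.178). Carrying it over.

```bash
python3 -m inch '0 0.0396 -0.0083 0 0 0 0;0 0.0396 -0.0083 0 0 0 0;0 0.0396 -0.0083 0 0 0 0;0 0.0396 -0.0083 0 0 0 0;0 0.0396 -0.0083 0 0 0 0'
python3 -m inch '0 0.0396 -0.0083 0 0 0 0;0 0 0 0 0 0 0;0 0 0 0 0 0 0;0 0 0 0 0 0 0'
python3 - <<'E'
from h import *
s=telemetry.read_state();p=s["tcp_pos"];print(p)
ims=[]
for c,(y,x) in (("side",(150,210)),("top",(170,100))):
    im=eyes.read_camera(c)[:,:,::-1]; ims.append(cv2.resize(im[y:y+150,x:x+130],(390,450)))
    for n,dz in(("drift",-.031),("drift_tip",-.074)):
        for r in eyes.place_of(c,n)[:4]: print(c,n,r["uv"],round(r["confidence"],2),at_z(c,r["uv"],p[2]+dz))
cv2.imwrite("pics/g.png",np.hstack(ims))
m=eyes.camera_model("wrist");eyes.read_camera("wrist")
for n,dz in(("drift",-.031),("drift_tip",-.074)):
    for r in eyes.place_of("wrist",n)[:2]: print("wrist",n,r["uv"],round(r["confidence"],2),at_z("wrist",r["uv"],p[2]+dz,m))
E
```

```text
t: 6.1
tcp_pos: [0.5554, 0.139, 0.1983]
tcp_rot: [0.758, 0.652, 0.0, 0.0]
wrist_force: [0.4, -1.3, -2.7]
finger_gap: 0.0261
gripper_force: 100.6
t: 6.5
tcp_pos: [0.5533, 0.177, 0.1982]
tcp_rot: [0.758, 0.652, -0.0, 0.0]
wrist_force: [-0.0, -0.5, -2.0]
finger_gap: 0.0259
gripper_force: 100.5
[0.55325715 0.17701573 0.19819314]
side drift [231.1, 182.6] 0.92 [0.65714592 0.07780686 0.16719314]
side drift [344.2, 231.0] 0.84 [0.46295109 0.18905239 0.16719314]
side drift [289.7, 223.2] 0.71 [0.5473262  0.1787242  0.16719314]
side drift_tip [284.6, 241.9] 0.94 [0.55517721 0.17415123 0.12419314]
side drift_tip [236.7, 194.2] 0.88 [0.65362091 0.05164127 0.12419314]
top drift [258.8, 302.0] 0.95 [0.45478598 0.03260735 0.16719314]
top drift [352.1, 159.8] 0.94 [ 0.65946037 -0.09469402  0.16719314]
top drift [161.6, 229.6] 0.63 [0.5503833  0.17168351 0.16719314]
wrist drift [277.3, 262.1] 0.7 [0.55188715 0.16991073 0.16719314]
wrist drift_tip [278.5, 187.2] 0.65 [0.55804397 0.20533591 0.12419314]
```

View pics/g.png

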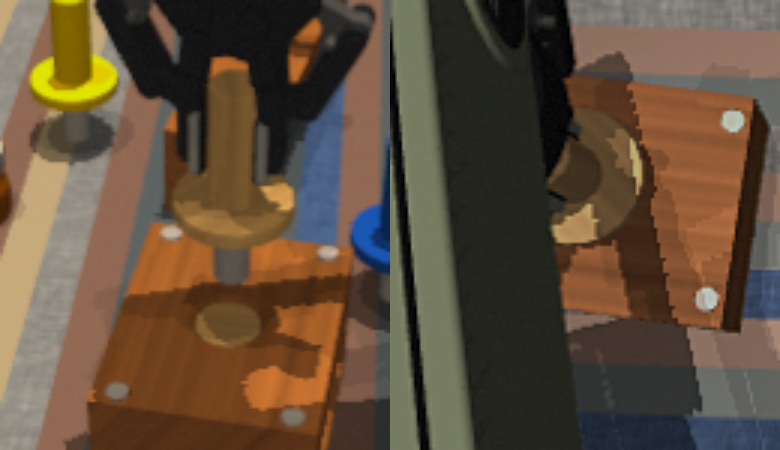

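The tip (231,280 in the left half) hangs over the plug (228,325). The estimates put the drift about 3 mm short in y, so I correct that and lower until contact.

```bash
python3 -m inch '0 0.003 -0.001 0.005 0 0 0;0 0 0 0.008 0 0 0;0 0 0 0.008 0 0 0;0 0 0 0.004 0 0 0;0 0 0 0 0 0 0' 120
python3 -m inch '0 0 0 0.004 0 0 0;0 0 0 0.004 0 0 0;0 0 0 0.004 0 0 0;0 0 0 0 0 0 0'
```

```text
t: 7.45
tcp_pos: [0.5521, 0.1808, 0.1721]
tcp_rot: [0.758, 0.652, -0.001, -0.0]
wrist_force: [0.3, 0.2, -2.6]
finger_gap: 0.0257
gripper_force: 118.0
t: 7.85
tcp_pos: [0.5539, 0.1813, 0.1634]
tcp_rot: [0.758, 0.652, 0.002, 0.001]
wrist_force: [-1.4, 0.5, 5.3]
finger_gap: 0.0256
gripper_force: 118.7
```

```bash
python3 -m inch '0 0 0 0.004 0 0 0;0 0 0 0.004 0 0 0;0 0 0 0.004 0 0 0;0 0 0 0 0 0 0'
python3 -m inch '0 0 0 0.004 0 0 0;0 0 0 0.004 0 0 0;0 0 0 0.004 0 0 0;0 0 0 0 0 0 0'
```

```text
t: 8.25
tcp_pos: [0.5539, 0.1812, 0.1515]
tcp_rot: [0.758, 0.652, 0.002, 0.001]
wrist_force: [-0.6, -1.3, 7.4]
finger_gap: 0.0253
gripper_force: 118.9
t: 8.65
tcp_pos: [0.5529, 0.181, 0.1378]
tcp_rot: [0.758, 0.652, 0.001, 0.0]
wrist_force: [-0.5, -0.3, -3.6]
finger_gap: 0.026
gripper_force: 118.0
```

```bash
python3 -m inch '0 0 0 0.003 0 0 0;0 0 0 0.003 0 0 0;0 0 0 0 0 0 0'
python3 -m inch '0 0 0 0.003 0 0 0;0 0 0 0.002 0 0 0;0 0 0 0 0 0 0'
```

```text
t: 8.95
tcp_pos: [0.5523, 0.1808, 0.1304]
tcp_rot: [0.758, 0.652, -0.001, -0.0]
wrist_force: [-0.3, -0.4, -2.2]
finger_gap: 0.0257
gripper_force: 118.0
t: 9.25
tcp_pos: [0.553, 0.181, 0.1276]
tcp_rot: [0.758, 0.652, 0.0, 0.0]
wrist_force: [-2.1, -0.4, 5.5]
finger_gap: 0.0261
gripper_force: 118.8
```

The collar is seated at the expected height and taking load. Open, retreat, and look.

```bash
python3 -m inch '55 0 0 0 0 0 0;55 0 0 0 0 0 0;55 0 0 0 0 0 0;55 0 0 0 0 0 0;55 0 0 0 0 0 0'
python3 -m inch '55 0 0 -0.02 0 0 0;55 0 0 -0.025 0 0 0;55 0 0 -0.03 0 0 0;55 0 0 -0.03 0 0 0;55 0 0 -0.03 0 0 0'
python3 -m inch '55 -0.04 -0.03 0 0 0 0;55 -0.04 -0.03 0 0 0 0;55 -0.04 -0.03 0 0 0 0;55 0 0 0 0 0 0;55 0 0 0 0 0 0'
python3 - <<'E'
from h import *
ims=[]
for c,(y,x) in (("side",(150,210)),("top",(170,100))):
    im=eyes.read_camera(c)[:,:,::-1]; ims.append(cv2.resize(im[y:y+190,x:x+130],(390,570)))
    for n,z in(("drift",.097),("plug",.025)):
        for r in eyes.place_of(c,n)[:3]: print(c,n,r["uv"],round(r["confidence"],2),at_z(c,r["uv"],z))
cv2.imwrite("pics/i.png",np.hstack(ims))
E
```

```text
t: 9.75
tcp_pos: [0.5528, 0.181, 0.1262]
tcp_rot: [0.758, 0.652, 0.0, -0.0]
wrist_force: [0.2, -0.6, -0.7]
finger_gap: 0.0469
gripper_force: 0.0
t: 10.25
tcp_pos: [0.5526, 0.1809, 0.2625]
tcp_rot: [0.758, 0.652, -0.0, -0.0]
wrist_force: [0.4, 0.4, -0.6]
finger_gap: 0.047
gripper_force: 0.0
t: 10.75
tcp_pos: [0.4456, 0.0753, 0.2619]
tcp_rot: [0.758, 0.652, 0.001, 0.0]
wrist_force: [0.3, -0.6, 1.0]
finger_gap: 0.0467
gripper_force: 0.0
side drift [343.1, 232.0] 0.85 [0.45885633 0.10633532 0.097     ]
side drift [288.0, 256.5] 0.8 [0.54885856 0.17863005 0.097     ]
side drift [231.6, 178.8] 0.72 [ 0.67989542 -0.03693263  0.097     ]
top drift [351.9, 160.8] 0.87 [ 0.67728709 -0.10616983  0.097     ]
top drift [167.9, 238.2] 0.56 [0.54569316 0.17662647 0.097     ]
top drift [256.7, 303.2] 0.53 [0.4514007  0.03696793 0.097     ]
```

View pics/i.png

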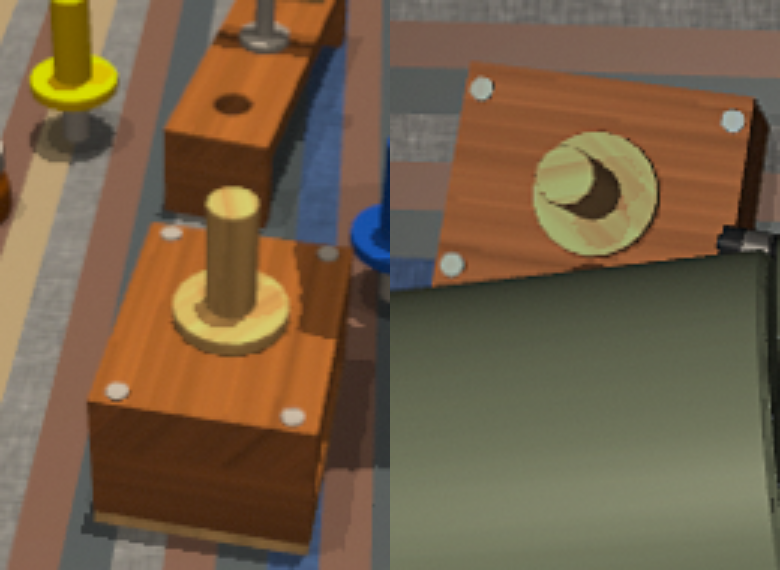

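The drift stands upright in the bore at (231,300), its collar flat on the fixture. The plug is hidden, so I tilt the wrist for a look into the open side of the tray.

```bash
python3 -m inch '55 0.02 -0.045 0 0 0 0;55 0.02 -0.045 0 0 0 0;55 0 0 0.045 0 0 0;55 0 0 0.045 0 0 0;55 0 0 0 0 0 0'
python3 -m inch '55 0 0 0 -8 0 0;55 0 0 0 -8 0 0;55 0 0 0 -8 0 0;55 0 0 0 -8 0 0;55 0 0 0 -8 0 0'
python3 -m inch '55 0 0 0 -8 0 0;55 0 0 0 -8 0 0;55 0 0 0 0 0 0'
python3 - <<'E'
from h import *
m=eyes.camera_model("wrist");print(np.round(m["pose"],2)); shot("wrist","j.png")
print([(n,proj("wrist",X,m)) for n,X in (("tray",[.552,.178,.02]),("bore",[.552,.178,.097]))])
for r in eyes.place_of("wrist","plug")[:3]: print(r["uv"],r["confidence"],at_z("wrist",r["uv"],.025,m))
E
```

```text
t: 11.55
tcp_pos: [0.3587, 0.128, 0.1672]
tcp_rot: [0.757, 0.653, -0.006, -0.002]
wrist_force: [-0.6, 0.3, -1.5]
finger_gap: 0.0471
gripper_force: 0.0
t: 12.05
tcp_pos: [0.3645, 0.1235, 0.1723]
tcp_rot: [0.73, 0.621, 0.178, 0.222]
wrist_force: [-0.2, -0.2, 0.3]
finger_gap: 0.047
gripper_force: 0.0
t: 12.35
tcp_pos: [0.3617, 0.1174, 0.1675]
tcp_rot: [0.714, 0.607, 0.209, 0.279]
wrist_force: [0.5, -0.5, 0.0]
finger_gap: 0.047
gripper_force: 0.0
[[ 0.75  0.36 -0.56  0.28]
 [-0.11  0.9   0.43  0.21]
 [ 0.65 -0.26  0.71  0.27]
 [ 0.    0.    0.    1.  ]]
[('tray', array([315.49905466,  92.20023628])), ('bore', array([378.79966878,  91.52630096]))]
[313.7, 93.1] 0.6 [0.54392243 0.17819986 0.025     ]
```

View pics/j.png

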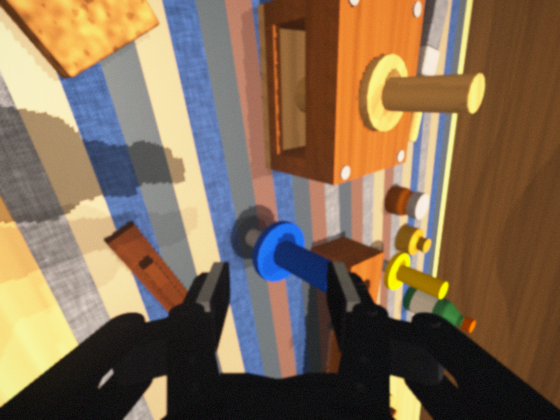

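The plug shows in the tray at (303,92), and the drift is seated at (385,92). The robot is touching nothing, so I hand the job in.

```bash
python3 -c "
from station import bot
print(bot.close_job())"
```

```text
the job is handed in; nothing more can be done
None
```

The plug was pressed out and lies in the fixture's tray, the drift stands upright in the bore with its collar on the top face, and the job was handed in at about 12.5 s; no verdict was returned.

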